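# Stack an empty stack-nest bin on a loaded one

### The arm

A 6-joint arm with a two-finger parallel gripper is mounted at the origin on the work surface. World frame = base frame: x ahead of the robot, y to its left, z up, the work surface at z = 0. Lengths are in mm, angles in degrees, forces in N, time in s.
With the tool pointing down it reaches from about 300 to 825 mm from the base axis. Payload 5.4 kg.
Tool frame: the origin (TCP) lies at the very end of the fingers, on their centre line; the grasp point (between the pads) lies 19 mm behind it (grip_point_offset is the distance from the TCP to the grasp point, in mm); z points along the fingers, y is the line along which they close (so a half turn about z gives the same grasp; the last joint's range is limited). The gripper opens to 92 mm and grips with 3 to 60 N. Pads are 20 mm wide; open, the fingers measure 128 mm over their backs; the gripper's body (75 mm by 189 mm) begins 69 mm behind the grasp point.
Start: joints at [56.774, 9.076, 91.501, -0, 79.423, -12.038], TCP at [207.83, 536.109, 214.601] pointing down, gripper open.
Joint ranges: [-166.64, 166.64], [-54.1, 131.32], [10.49, 154.53], [-73.88, 253.88], [9.74, 151.15], [-171.62, 171.62]. Speed limits (degrees/s): [147.25, 147.25, 180, 180, 180, 180].

### API

Orientations are given as a 3x3 rotation matrix whose columns are the frame's x, y, z axes.
In Python, from bench import * gives the robot as it stands. The module is installed in compiled form; this text tells all that it offers.
- The arm moves only by the tool step_arm, never from a script. Its argument "commands" is text: rows parted by semicolons, each of 5 numbers parted by spaces: the closure in counts, from 0 (fully open) to 255 (shut), then the shift along the world's x, y, z in mm, then the turn about the world's z in rad. A call has exactly 8 rows; each row shifts and turns the commanded pose from where the row before left it; what a row does not reach is not made up. A row lasts 1/12 s, in which the tool goes at most 41.7 mm and 7.16 degrees, less where a joint would pass 70% of its speed; a pose out of reach is approached as far as the arm can. A call with a gripper value outside its range is refused whole. The fingers move at their own pace and stop on an object; "squeeze" is the grip in N (left out, the last holds). Time passes only in rows, so rows that do not move let the fingers close, or fill a call up. It gives the time, the measured TCP pose, the force, the opening and the grip force at its end, in the units of the state.
- get_state(): the state, without advancing time (a new reading comes with each control period).
- get_image(name): name is "side" or "top"; returns the picture (420x560x3 uint8, red, green, blue); there is no depth.
- camera_info(name): a dict with "fx", "fy", "cx", "cy" (pixels), "k1" (the pictures are not rectified: a ray, as slopes to the right and down, at radius r is drawn at 1 + k1 r^2 times it, then the intrinsics apply), "xyz" and "orientation" of the camera in the world. Camera axes: x right, y down, z forward; pixel columns grow to the right and rows downward; lengths in mm; the calibration is good to about 2 mm. A picture is of the moment at which its call begins. camera_info takes no time and is no camera call.
- job_done(): hands the job in; it is judged then, once.
The state is a dict: "time_s": time; "qpos": joint angles; "joint_velocities": joint speeds; "joint_efforts": joint torques, N m; "position": TCP position; "orientation": TCP orientation; "ft_force": force on the tool from outside, world axes, zero at the start; "torque": the same for the moment, N m; "opening": finger opening in mm; "grasp_force": force on a finger pad.
Only numpy, scipy, OpenCV 4.12 (cv2) and the standard library are available. Lean on these libraries where they do the work, as an engineer would, in place of code of your own. Each camera call takes 0.05 s, during which the arm holds its last target. There are 200 camera calls.

### The job

Take the upper of the two empty bins nested on the sloping stand and stack it on the bin of sample pots standing level on the bench, turned half a turn to that bin (its label end over the other's plain end), so that its feet rest on the ledges and it stands level, clear of the pots, instead of nesting down onto them. Set it down gently and let go; leave the other empty bin on the stand, keep the pots standing in their bin, and do not shift or upset the reagent bottle, tube rack and tip box.

Things in the scene. Friction and masses are not known exactly. Their poses are not given: they have to be found in the camera images.
- empty_bin (a point): The bin to move: empty grey plastic stack-nest bin, 130 mm (its x) by 190 mm (its y, the long way) over the rim, 66 mm high, about 0.2 kg. Starts as the upper of two bins nested the same way round on the sloping stand, tilted 25 degrees like the stand's face. Point: its centre, half-way up (33 mm above its underside); +z is its up axis. Lift it along its own +z for 50 mm to clear the nest.
- empty_bin_rib (a point): Grip point of that bin, 13 mm above its centre point, same axes. A solid rib along x crosses the bin between two open compartments, 20 mm thick with upright faces at y = +10 and -10 mm, 116 mm long. Its flat top is 8 mm above this point (12 mm below the rim), the upright faces end 8 mm below it. Free space for fingers: 60 mm each way along y, 40 mm down.
- empty_bin_label (a point): On the rim of that bin's LABEL END (+y end): 92 mm along +y and 27 mm above its centre point. This end carries a blank paper card outside and has two hollow corner columns that end in feet under the corners, with a ledge in the middle between them. The other, PLAIN END (-y) has one hollow column and foot in the middle and a ledge at each corner.
- loaded_bin (a point): Bin of the same kind, loose, standing level on the bench, with two sample pots in the compartment towards its label end and one in the other. Point and axes as on the empty bin (33 mm above the bench). With the feet on its ledges the stacked bin's centre is 58 mm above this point and straight over it (3 mm play each way), their +y axes opposite. The same way round, they would nest 28 mm apart or sit on the pots.
- loaded_bin_label (a point): On the rim of the loaded bin's label end: 92 mm along its +y and 27 mm above its centre point. Ledges lie 8 mm below the rim; the pots and the rib inside reach 12 to 16 mm below the rim.
- spare_bin (a point): Bin of the same kind, empty, the lower one of the nest: it stays on the stand. Point and axes as on the others; the empty bin starts 28 mm farther along +z, the same way round.
- empty_bin_body: The empty bin again: origin at the centre of its underside, same axes.
- stand: Fixed folded-steel stand, 210 mm wide (its y), 130 mm deep, its face sloping 25 degrees down towards its own -x side (the robot's side), with a 14 mm lip along the low edge; the face rises from 32 to 91 mm above the bench. Origin on the bench, 56 mm below the middle of the face. It may be on the robot's left or right, the loaded bin on the other side.
- pot_a (a point): Clear sample pot with a white screw cap, 38 mm across and 48 mm high, standing in the loaded bin; point at its centre, half-way up.
- pot_b (a point): Same kind of pot, beside pot_a.
- pot_c (a point): Same kind of pot, in the other compartment.
- reagent (a point): Bystander: white reagent bottle, 72 mm across, 170 mm high; point half-way up.
- rack (a point): Bystander: white tube rack with grey-capped tubes, 70 x 150 x 84 mm high; point half-way up.
- tipbox (a point): Bystander: pipette tip box, 84 x 124 x 75 mm high; point half-way up.
Not all that is in view belongs to the job. Leave any purple look-alike of the part that bears pot_c alone. What is shaped like the part that bears pot_a but black is not meant.

How it is judged:
By the outcome, as a careful person would: the job done as asked, in the order asked, and still so for the second after the job is handed in, with the robot touching nothing.
It also fails if it takes over 50 s, if anything falls off the work surface, if the arm or the gripper's body presses on something with over 40 N, if the wrist force passes 120 N, or if a joint passes its speed limit or range.

## Working session

There is one attempt and no reset: what is moved stays moved. The work goes in short steps, Python scripts to look and compute and a tool call to move; the robot and the scene stay as the last step left them, time stands still between calls to the robot, and variables do not carry over. Pictures are saved under pics/ and viewed, at most 10 in all, crops included, and the job is handed in when it is done.

Besides the shell and the picture viewer there is one more tool, called as name(argument=value, ...) on one line, values as JSON. step_arm: Moves the arm, as the interface text tells. Its arguments: {"type":"object","properties":{"commands":{"type":"string"},"squeeze":{"type":"number"}},"required":["commands"]}

```bash
mkdir -p pics; python3 - <<'E'
from bench import *
import cv2
for n in("side","top"):
    i=get_image(n); cv2.imwrite(f"pics/{n}0.png",i[:,:,::-1]); print(n,camera_info(n))
print(get_state())
E
```

```text
side {'fx': 465.0114088396516, 'fy': 465.0114088396516, 'cx': 281.72470013922845, 'cy': 215.5144097054867, 'k1': -0.0917375219001999, 'xyz': array([  51.89927488, -591.72486252,  932.61924961]), 'orientation': array([[ 0.72673538, -0.47456426,  0.49663311],
       [-0.6866327 , -0.5226828 ,  0.50531003],
       [ 0.01977951, -0.70823121, -0.70570342]])}
top {'fx': 474.7196255189028, 'fy': 474.7196255189028, 'cx': 290.17650571547364, 'cy': 211.9634103443565, 'k1': -0.15276972862654511, 'xyz': array([ 469.83122057,   -3.36011862, 1186.04183164]), 'orientation': array([[ 0.01690872, -0.99020735,  0.13857667],
       [-0.99984534, -0.01741578, -0.00244723],
       [ 0.00483669, -0.13851386, -0.99034868]])}
{'time_s': 0.1, 'qpos': array([ 5.67753375e+01,  9.10558403e+00,  9.15616933e+01, -4.41891312e-04,
        7.94223778e+01, -1.20382753e+01]), 'joint_velocities': array([ 0.02402   , -0.05394392, -0.14494553,  0.01271622, -0.04007327,
       -0.08391572]), 'joint_efforts': array([-4.16883108e-05, -3.86503744e+01, -3.22960246e+01,  7.01987674e-02,
        3.39302723e-02, -6.25450548e-05]), 'position': array([207.53432007, 535.66970479, 213.77978815]), 'orientation': array([[-9.32410070e-01,  3.61401075e-01, -8.51036269e-04],
       [ 3.61401936e-01,  9.32409200e-01, -1.31313536e-03],
       [ 3.18945515e-04, -1.53194679e-03, -9.99998776e-01]]), 'ft_force': array([-0.6984964 ,  0.04226111,  0.16387951]), 'torque': array([ 0.01306843, -0.03075673, -0.00448576]), 'grasp_force': 0.0, 'opening': 91.79664750437932}
```

View pics/top0.png

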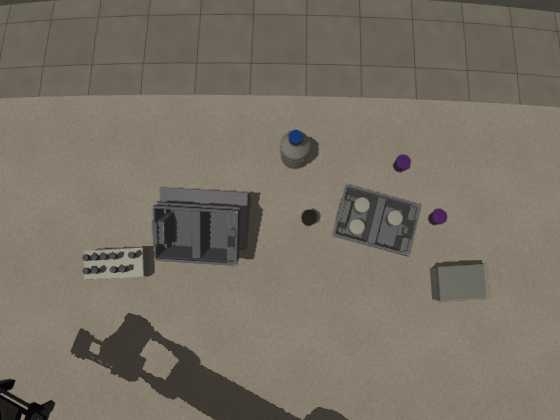

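View pics/side0.png

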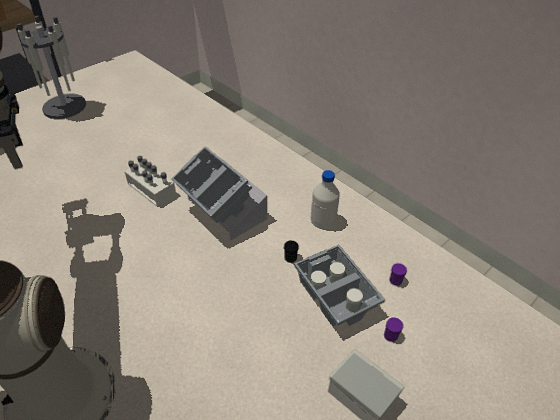

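Top view: the nest of two empty bins is at (197,233), the loaded bin with white-capped pots at (377,220). Black pot (308,217) and purple pots (402,162), (439,216) are distractors. Next I need enlarged crops to tell the label ends.

```bash
python3 - <<'E'
import cv2,numpy as np
t=cv2.imread("pics/top0.png");s=cv2.imread("pics/side0.png")
f=lambda i,x,y,w,h,k:cv2.convertScaleAbs(cv2.resize(i[y:y+h,x:x+w],(w*k,h*k),interpolation=cv2.INTER_CUBIC),alpha=1.7)
a=f(t,145,180,110,95,7)[:, :]; cv2.imwrite("pics/tn.png",f(t,145,180,112,95,6)); cv2.imwrite("pics/tl.png",f(t,325,178,105,85,6)); 
cv2.imwrite("pics/ss.png",f(s,165,140,230,200,3))
E
```

```text
(no output)
```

View pics/tn.png

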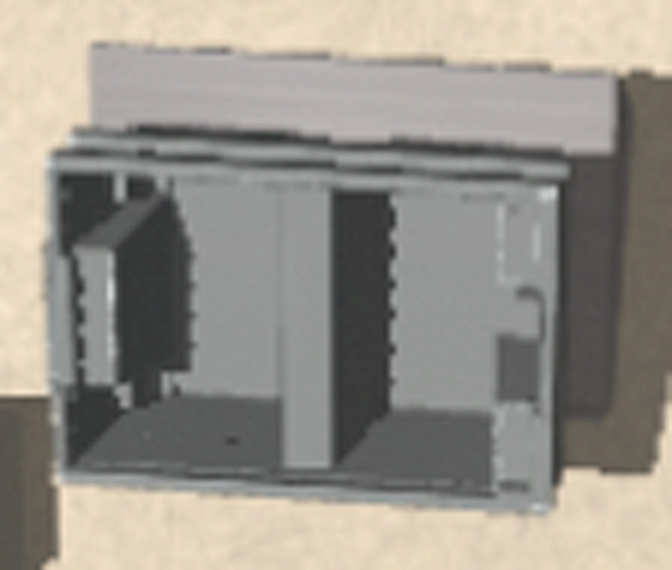

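View pics/tl.png

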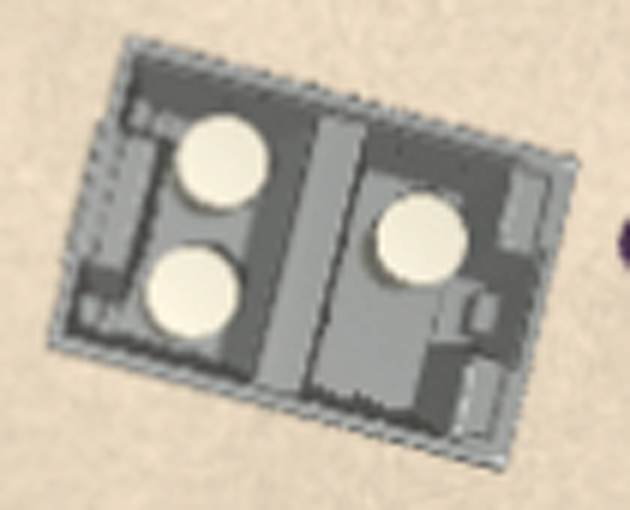

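View pics/ss.png

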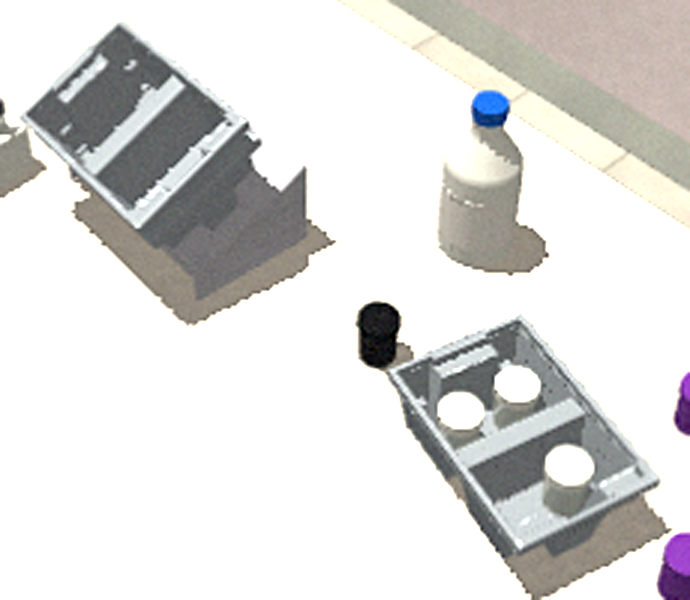

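Both bins have their label end (two corner columns, middle ledge) on the left, world +y (top (155,230) and (340,210)), and two pots sit at that end of the loaded bin. The white-capped trio is the real set. So the empty bin must turn about 180°. Next I measure the corners.

```bash
cat > h.py <<'E'
import numpy as np,cv2
from bench import *
def ray(n,p):
    c=camera_info(n); K=np.array([[c['fx'],0,c['cx']],[0,c['fy'],c['cy']],[0,0,1]])
    q=cv2.undistortPoints(np.float64(p).reshape(-1,1,2),K,np.array([c['k1'],0,0,0.])).reshape(-1,2)
    return c['xyz'],np.c_[q,np.ones(len(q))]@c['orientation'].T
def plane(n,p,z):
    o,d=ray(n,p); return o+d*((z-o[2])/d[:,2:])
def tri(pt,ps):
    o1,d1=ray('top',pt);o2,d2=ray('side',ps);R=[];G=[]
    for a,b in zip(d1,d2):
        s=np.linalg.lstsq(np.c_[a,-b],o2-o1,rcond=None)[0]
        R.append((o1+s[0]*a+o2+s[1]*b)/2);G.append(np.linalg.norm(o1+s[0]*a-o2-s[1]*b))
    return np.array(R),np.array(G)
def rect(P):  # corners order: label-far, plain-far, plain-near, label-near
    c=P.mean(0);y=(P[0]+P[3]-P[1]-P[2])/2;x=(P[0]+P[1]-P[2]-P[3])/2
    print('centre',c.round(1),'Ly %.1f Lx %.1f'%(np.linalg.norm(y),np.linalg.norm(x)),'yawY %.2f'%np.degrees(np.arctan2(y[1],y[0])),'tiltx %.1f tilty %.1f'%(np.degrees(np.arcsin(x[2]/np.linalg.norm(x))),np.degrees(np.arcsin(y[2]/np.linalg.norm(y)))))
    return c
E
python3 - <<'E'
from h import *
A=lambda c,k,o:np.array(c)/k+np.array(o)
nt=A([(50,153),(557,187),(553,512),(60,480)],6,(145,180));ns=A([(120,26),(248,122),(138,227),(21,118)],3,(165,140))
lt=A([(130,38),(580,160),(505,469),(48,346)],6,(325,178));ls=A([(520,318),(660,483),(518,550),(389,372)],3,(165,140))
for a,b in((nt,ns),(lt,ls)):
    P,g=tri(a,b);print(P.round(0).tolist(),g.round(1));rect(P)
for n,p in(('top',lt),('side',ls)): rect(plane(n,p,66))
# silhouette of loaded bin, top
i=cv2.imread('pics/top0.png');b=cv2.cvtColor(i,cv2.COLOR_BGR2HSV)[178:263,325:430]
# rib tops
print(plane('top',A([(345,115),(275,395)],6,(325,178)),54))
P,g=tri(A([(307,187),(307,468)],6,(145,180)),A([(176,82),(92,165)],3,(165,140)));print('rib',P,g)
print(get_state()['time_s'])
E
```

```text
[[623.0, 299.0, 154.0], [613.0, 107.0, 165.0], [496.0, 111.0, 116.0], [505.0, 301.0, 109.0]] [1.1 2.2 0.1 2.5]
centre [559.5 204.5 135.9] Ly 191.0 Lx 126.5 yawY 87.25 tiltx 21.8 tilty -2.5
[[697.0, -141.0, 60.0], [651.0, -325.0, 61.0], [525.0, -292.0, 65.0], [573.0, -109.0, 63.0]] [1.  0.8 0.2 2. ]
centre [ 611.4 -216.9   62.2] Ly 188.8 Lx 128.9 yawY 75.64 tiltx -1.4 tilty -0.3
centre [ 610.8 -216.2   66. ] Ly 188.5 Lx 128.8 yawY 75.79 tiltx 0.0 tilty 0.0
centre [ 608.9 -218.6   66. ] Ly 187.3 Lx 125.8 yawY 75.68 tiltx -0.0 tilty -0.0
[[ 668.57069036 -230.35769574   54.        ]
 [ 554.42627926 -200.98893447   54.        ]]
rib [[612.23896183 202.35291992 151.65310532]
 [513.08988074 203.9572643  111.88003557]] [1.11175381 5.26118925]
0.1
```

step_arm(commands="116 22.5 -20.8 0 0.08;116 22.5 -20.8 0 0.08;116 22.5 -20.8 0 0.08;116 22.5 -20.8 0 0.083;116 22.5 -20.8 0 0;116 22.5 -20.8 0 0;116 22.5 -20.8 0 0;116 22.5 -20.8 0 0", squeeze=25)

```text
time_s: 0.77
position: [388.5, 368.4, 214.2]
orientation: [[-0.999, 0.047, -0.001], [0.047, 0.999, -0.0], [0.001, -0.0, -1.0]]
ft_force: [0.5, 0.4, 0.0]
opening: 50.6
grasp_force: 0.0
```

step_arm(commands="116 22.5 -20.8 0 0;116 22.5 -20.8 0 0;116 22.5 -20.8 0 0;116 22.5 -20.8 0 0;116 22.5 -20.8 0 0;116 22.5 -20.8 0 0;116 22.5 -20.8 0 0;116 0 0 0 0")

```text
time_s: 1.43
position: [548.3, 220.1, 213.9]
orientation: [[-0.999, 0.051, 0.001], [0.051, 0.999, -0.002], [-0.001, -0.002, -1.0]]
ft_force: [0.1, -0.2, -0.9]
opening: 50.1
grasp_force: 0.0
```

step_arm(commands="116 9.4 -8.3 -5 0;116 9.4 -8.3 -10 0;116 0 0 -10 0;116 0 0 -10 0;116 0 0 -5 0;116 0 0 0 0;116 0 0 0 0;116 0 0 0 0")

```text
time_s: 2.1
position: [564.1, 208.0, 175.1]
orientation: [[-0.999, 0.046, 0.001], [0.046, 0.999, 0.0], [-0.001, 0.0, -1.0]]
ft_force: [-0.1, 0.2, 0.4]
opening: 50.2
grasp_force: 0.0
```

```bash
python3 - <<'E'
from h import *
t=get_image('top');s=get_image('side')
f=lambda i,x,y,w,h,k:cv2.convertScaleAbs(cv2.resize(i[y:y+h,x:x+w,::-1],(w*k,h*k),interpolation=cv2.INTER_CUBIC),alpha=1.7)
a=f(t,130,160,130,140,3);b=f(s,150,80,130,140,3)
cv2.imwrite('pics/g1.png',np.hstack([a,b]))
print(get_state()['position'])
E
```

```text
[564.40910869 207.85791039 175.38817283]
```

View pics/g1.png

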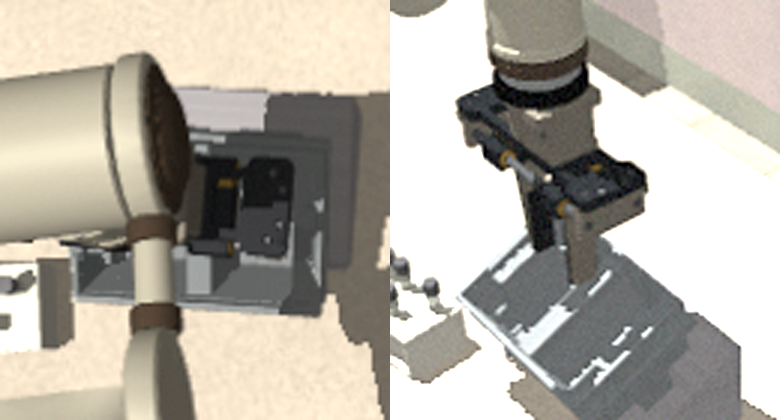

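Picture: the fingers straddle the rib (rib in the side crop near (560,310)), clear of the rim. Descending.

step_arm(commands="116 2.6 -4.4 -10 0;116 0 0 -12 0;116 0 0 -12 0;116 0 0 -12 0;116 0 0 -10 0;116 0 0 -8 0;116 0 0 -6 0;116 0 0 0 0")

```text
time_s: 2.87
position: [565.6, 203.0, 102.7]
orientation: [[-0.999, 0.047, -0.003], [0.047, 0.999, -0.0], [0.003, -0.001, -1.0]]
ft_force: [0.2, -0.3, -0.9]
opening: 50.1
grasp_force: 0.0
```

step_arm(commands="150 0 0 0 0;190 0 0 0 0;220 0 0 0 0;255 0 0 0 0;255 0 0 0 0;255 0 0 0 0;255 0 0 0 0;255 0 0 0 0", squeeze=30)

```text
time_s: 3.53
position: [566.9, 203.3, 105.0]
orientation: [[-0.999, 0.047, 0.001], [0.047, 0.999, 0.0], [-0.0, 0.0, -1.0]]
ft_force: [-0.7, 0.3, 1.7]
opening: 23.7
grasp_force: 29.1
```

Opening 23.7 rather than 20 suggests the pads sit on the flare below the upright faces. Regripping higher.

step_arm(commands="140 0 0 0 0;140 0 0 0 0;140 0 0 6 0;140 0 0 2 0;255 0 0 0 0;255 0 0 0 0;255 0 0 0 0;255 0 0 0 0")

```text
time_s: 4.2
position: [566.4, 203.1, 112.2]
orientation: [[-0.999, 0.047, -0.001], [0.047, 0.999, 0.0], [0.001, -0.0, -1.0]]
ft_force: [-0.2, 1.2, -1.0]
opening: 20.0
grasp_force: 28.7
```

step_arm(commands="255 -2 0.1 4.3 0;255 -3 0.1 6.4 0;255 -3 0.1 6.4 0;255 -3 0.1 6.4 0;255 -3 0.1 6.4 0;255 -3 0.2 6.4 0;255 -3 0.2 6.4 0;255 -3 0.2 6.4 0")

```text
time_s: 4.87
position: [543.5, 204.2, 162.6]
orientation: [[-0.999, 0.047, 0.0], [0.047, 0.999, 0.0], [-0.0, 0.0, -1.0]]
ft_force: [0.2, 0.2, -2.4]
opening: 19.9
grasp_force: 28.5
```

step_arm(commands="255 -3 0.2 6.4 0;255 0 0 10 0;255 0 0 15 0;255 0 0 20 0;255 0 0 20 0;255 0 0 15 0;255 0 0 10 0;255 0 0 0 0")

```text
time_s: 5.53
position: [542.1, 204.6, 261.4]
orientation: [[-0.999, 0.047, 0.005], [0.047, 0.999, 0.001], [-0.005, 0.001, -1.0]]
ft_force: [0.2, 0.3, -2.7]
opening: 20.0
grasp_force: 28.5
```

```bash
python3 - <<'E'
from h import *
t=get_image('top');s=get_image('side')
f=lambda i,x,y,w,h,k:cv2.convertScaleAbs(cv2.resize(i[y:y+h,x:x+w,::-1],(w*k,h*k),interpolation=cv2.INTER_CUBIC),alpha=1.7)
cv2.imwrite('pics/g2.png',np.hstack([f(t,120,140,200,280,2),f(s,110,20,200,280,2)]))
E
```

```text
(no output)
```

View pics/g2.png

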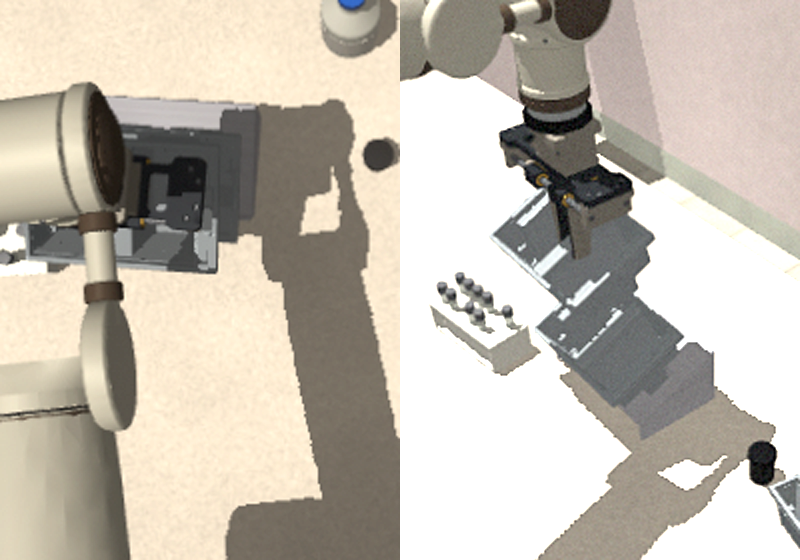

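Picture: only the upper bin is held (side crop (575,240)), and the spare stays on the stand (620,345). The bin is still tilted by 25°. I'll carry it to free bench while turning it, press it level there, regrip, then stack.

step_arm(commands="255 -7 -15.3 0 -0.119;255 -7 -15.3 0 -0.119;255 -7 -15.3 0 -0.119;255 -7 -15.3 0 -0.119;255 -7 -15.3 0 -0.119;255 -7 -15.3 0 -0.119;255 -7 -15.3 0 -0.119;255 -7 -15.3 0 -0.119")

```text
time_s: 6.3
position: [483.4, 81.4, 256.3]
orientation: [[-0.536, 0.844, -0.003], [0.844, 0.536, 0.0], [0.002, -0.003, -1.0]]
ft_force: [0.1, 0.1, -3.5]
opening: 19.6
grasp_force: 28.5
```

step_arm(commands="255 -7 -15.3 0 -0.119;255 -7 -15.3 0 -0.119;255 -7 -15.3 0 -0.119;255 -7 -15.3 0 -0.119;255 -7 -15.3 0 -0.119;255 -7 -15.3 0 -0.119;255 -7 -15.3 0 -0.119;255 -7 -15.3 0 -0.119")

```text
time_s: 6.97
position: [427.5, -40.8, 256.5]
orientation: [[0.376, 0.926, -0.003], [0.926, -0.376, 0.001], [-0.0, -0.003, -1.0]]
ft_force: [0.7, -0.2, -2.7]
opening: 20.0
grasp_force: 28.5
```

step_arm(commands="255 0 0 0 -0.119;255 0 0 0 -0.119;255 0 0 0 -0.119;255 0 0 0 -0.119;255 0 0 0 -0.119;255 0 0 0 -0.119;255 0 0 0 -0.119;255 0 0 0 -0.119")

```text
time_s: 7.63
position: [427.9, -40.1, 256.5]
orientation: [[0.973, 0.231, -0.003], [0.231, -0.973, 0.001], [-0.002, -0.002, -1.0]]
ft_force: [0.4, -0.5, -3.0]
opening: 19.7
grasp_force: 28.5
```

step_arm(commands="255 0 0 -15 -0.121;255 0 0 -20 -0.121;255 0 0 -25 -0.121;255 0 0 -25 -0.121;255 0 0 -25 0;255 0 0 -20 0;255 0 0 -15 0;255 0 0 -10 0")

```text
time_s: 8.3
position: [426.4, -39.5, 99.9]
orientation: [[0.97, -0.243, -0.005], [-0.243, -0.97, 0.002], [-0.005, -0.001, -1.0]]
ft_force: [0.1, 1.2, -3.2]
opening: 20.0
grasp_force: 28.5
```

step_arm(commands="255 0 0 -5 0;255 0 0 -5 0;255 0 0 -5 0;255 0 0 -5 0;255 0 0 -5 0;255 0 0 -4 0;255 0 0 -4 0;255 0 0 -4 0", squeeze=15)

```text
time_s: 8.97
position: [428.9, -40.5, 65.9]
orientation: [[0.97, -0.243, 0.0], [-0.243, -0.97, -0.0], [0.0, 0.0, -1.0]]
ft_force: [-0.9, 0.4, -2.9]
opening: 20.6
grasp_force: 14.1
```

step_arm(commands="255 0 0 -4 0;255 0 0 -4 0;255 0 0 -3 0;255 0 0 -3 0;255 0 0 -3 0;255 0 0 -3 0;255 0 0 -2 0;255 0 0 -2 0")

```text
time_s: 9.63
position: [428.8, -40.4, 42.0]
orientation: [[0.97, -0.243, 0.0], [-0.243, -0.97, -0.0], [0.0, 0.0, -1.0]]
ft_force: [-0.9, 1.2, 0.3]
opening: 20.2
grasp_force: 14.4
```

step_arm(commands="255 0 0 -1.5 0;255 0 0 -1.5 0;255 0 0 -1.5 0;255 0 0 -1.5 0;255 0 0 -1 0;255 0 0 -1 0;255 0 0 -1 0;255 0 0 0 0")

```text
time_s: 10.3
position: [429.5, -40.6, 35.7]
orientation: [[0.97, -0.242, -0.0], [-0.242, -0.97, -0.0], [-0.0, 0.0, -1.0]]
ft_force: [-10.3, 3.1, 26.4]
opening: 20.2
grasp_force: 18.0
```

```bash
python3 - <<'E'
from h import *
t=get_image('top');s=get_image('side')
f=lambda i,x,y,w,h,k:cv2.convertScaleAbs(cv2.resize(i[y:y+h,x:x+w,::-1],(w*k,h*k),interpolation=cv2.INTER_CUBIC),alpha=1.7)
cv2.imwrite('pics/g3.png',np.hstack([f(t,210,220,200,200,2),f(s,160,170,200,200,2)]))
E
```

```text
(no output)
```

View pics/g3.png

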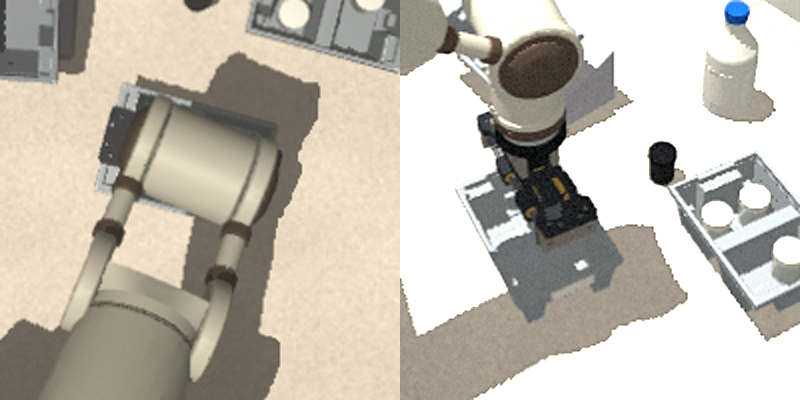

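Picture: the bin stands about level on free bench, label end (two feet, white card side) now towards −y at (555,290), clear of the black pot. Now releasing, settling and regripping at rib height.

step_arm(commands="255 0 0 1.5 0;180 0 0 0 0;150 0 0 0 0;150 0 0 0 0;150 0 0 -4 0;150 0 0 -3 0;150 0 0 0 0;150 0 0 0 0")

```text
time_s: 11.07
position: [428.3, -40.2, 27.1]
orientation: [[0.97, -0.243, -0.001], [-0.243, -0.97, 0.0], [-0.001, -0.0, -1.0]]
ft_force: [-0.6, 0.4, 0.9]
opening: 38.0
grasp_force: 0.0
```

step_arm(commands="255 0 0 0 0;255 0 0 0 0;255 0 0 0 0;255 0 0 0 0;255 0 0 0 0;255 0 0 0 0;255 0 0 0 0;255 0 0 0 0", squeeze=30)

```text
time_s: 11.73
position: [428.6, -40.3, 27.5]
orientation: [[0.97, -0.243, -0.0], [-0.243, -0.97, 0.0], [-0.0, -0.0, -1.0]]
ft_force: [0.4, 0.8, -1.6]
opening: 24.4
grasp_force: 28.5
```

step_arm(commands="150 0 0 0 0;150 0 0 0 0;150 0 0 4 0;150 0 0 3 0;255 0 0 0 0;255 0 0 0 0;255 0 0 0 0;255 0 0 0 0")

```text
time_s: 12.4
position: [428.9, -40.4, 34.7]
orientation: [[0.97, -0.243, 0.0], [-0.243, -0.97, -0.0], [0.0, -0.0, -1.0]]
ft_force: [-0.3, 0.7, 1.5]
opening: 20.3
grasp_force: 29.0
```

```bash
python3 - <<'E'
from h import *
t=get_image('top');s=get_image('side')
cv2.imwrite('pics/t4.png',t[:,:,::-1]);cv2.imwrite('pics/s4.png',s[:,:,::-1])
f=lambda i,x,y,w,h,k:cv2.convertScaleAbs(cv2.resize(i[y:y+h,x:x+w,::-1],(w*k,h*k),interpolation=cv2.INTER_CUBIC),alpha=1.7)
cv2.imwrite('pics/g4.png',np.hstack([f(t,250,255,100,85,4)[:, :],f(s,180,248,100,85,4)]))
print(get_state()['position'],get_state()['opening'])
E
```

```text
[428.90610157 -40.42192884  34.71522228] 20.35242748813288
```

View pics/g4.png

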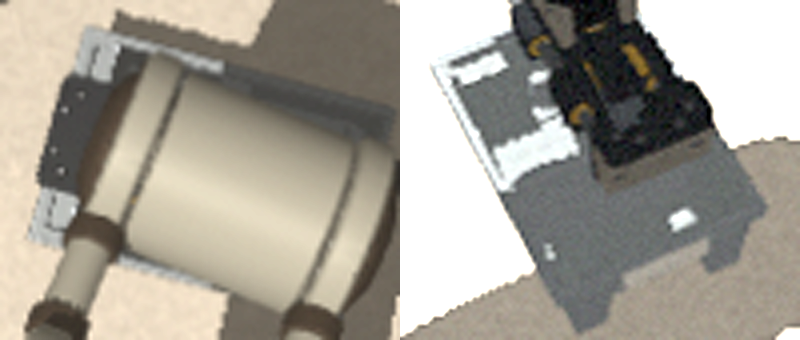

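```bash
python3 - <<'E'
from h import *
P=plane('top',np.array([(82,25),(27,242),(220,62),(398,104),(228,292)])/4+[250,255],66)
S=plane('side',np.array([(30,65)])/4+[180,248],66)
print(P.round(1),S.round(1))
tcp=np.array([428.9,-40.4]);ty=np.array([-.243,-.97]);tx=np.array([.97,-.243])
for p in [*P,*S]: d=p[:2]-tcp;print('along tool x %.1f y %.1f'%(d@tx,d@ty))
E
```

```text
[[ 508.7   38.2   66. ]
 [ 381.7   67.6   66. ]
 [ 488.4  -43.3   66. ]
 [ 465.3 -148.2   66. ]
 [ 354.8  -49.8   66. ]] [[381.9  60.3  66. ]]
along tool x 58.3 y -95.6
along tool x -72.0 y -93.3
along tool x 58.4 y -11.7
along tool x 61.5 y 95.8
along tool x -69.6 y 27.2
along tool x -70.0 y -86.2
```

step_arm(commands="255 0 0 5 0;255 0 0 10 0;255 0 0 15 0;255 0 0 20 0;255 0 0 20 0;255 0 0 20 0;255 0 0 15 0;255 0 0 0 -0.004", squeeze=40)

```text
time_s: 13.17
position: [430.9, -41.2, 143.4]
orientation: [[0.969, -0.247, 0.006], [-0.247, -0.969, -0.002], [0.007, 0.001, -1.0]]
ft_force: [1.3, 0.3, -2.2]
opening: 19.7
grasp_force: 38.1
```

step_arm(commands="255 8 -7.6 0 0;255 16 -15 0 0;255 16 -15 0 0;255 16 -15 0 0;255 16 -15 0 0;255 16 -15 0 0;255 16 -15 0 0;255 16 -15 0 0")

```text
time_s: 13.83
position: [548.5, -153.3, 138.1]
orientation: [[0.969, -0.247, -0.002], [-0.247, -0.969, 0.001], [-0.003, -0.001, -1.0]]
ft_force: [-0.3, -0.5, -2.2]
opening: 19.8
grasp_force: 38.1
```

step_arm(commands="255 16 -15 0 0;255 16 -15 0 0;255 16 -15 0 0;255 12 -11 0 0;255 7 -7.4 0 0;255 0 0 0 0;255 0 0 0 0;255 0 0 0 0")

```text
time_s: 14.5
position: [614.8, -215.6, 138.6]
orientation: [[0.969, -0.246, -0.002], [-0.246, -0.969, 0.001], [-0.002, -0.001, -1.0]]
ft_force: [1.7, 0.0, -2.9]
opening: 19.9
grasp_force: 38.1
```

step_arm(commands="255 1.9 -1.7 -5 0;255 0 0 -8 0;255 0 0 -8 0;255 0 0 -6 0;255 0 0 -5 0;255 0 0 -3 0;255 0 0 0 0;255 0 0 0 0")

```text
time_s: 15.17
position: [617.6, -218.1, 104.5]
orientation: [[0.969, -0.247, -0.0], [-0.247, -0.969, 0.0], [-0.0, -0.0, -1.0]]
ft_force: [-0.2, -0.2, -2.1]
opening: 20.1
grasp_force: 38.1
```

```bash
python3 - <<'E'
from h import *
t=get_image('top');s=get_image('side')
f=lambda i,x,y,w,h,k:cv2.convertScaleAbs(cv2.resize(i[y:y+h,x:x+w,::-1],(w*k,h*k),interpolation=cv2.INTER_CUBIC),alpha=1.7)
cv2.imwrite('pics/g5.png',np.hstack([f(t,325,170,110,100,4)[:,:400],f(s,290,205,105,125,4)[:400,:400]]))
print(get_state()['position'],get_state()['orientation'][:,1])
E
```

```text
[ 617.94348417 -218.3077206   105.11830621] [-2.46658838e-01 -9.69102339e-01  2.72744861e-04]
```

View pics/g5.png

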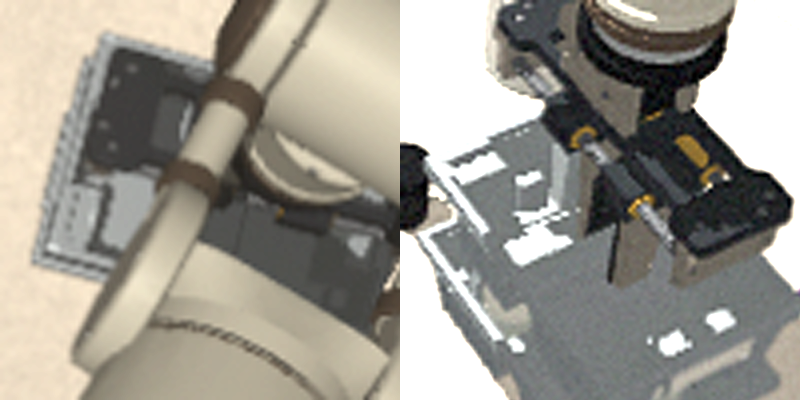

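Picture: the upper bin hovers over the loaded one, its rim corner in the top crop at (107,34). The lower bin's left edge peeks out at (38,265), and in the side crop the near-left corners are at (27,163) upper and (18,234) lower. I'll compare these with the ideal projections.

```bash
python3 - <<'E'
from h import *
z=66+105-34.7
y=np.array([np.cos(np.radians(75.7)),np.sin(np.radians(75.7))]);x=np.array([y[1],-y[0]])
C=np.array([611,-216.5])
for n,p,zz,lab in(('top',np.array([[107,34]])/4+[325,170],z,'far'),('side',np.array([[27,163]])/4+[290,205],z,'near'),('top',np.array([[38,265]])/4+[325,170],66,'near-low'),('side',np.array([[18,234]])/4+[290,205],66,'near-low')):
    d=plane(n,p,zz)[0,:2]-C; print(n,lab,'x %.1f y %.1f (ideal +-65, 95)'%(d@x,d@y))
E
```

```text
top far x 64.1 y 91.1 (ideal +-65, 95)
side near x -64.1 y 87.8 (ideal +-65, 95)
top near-low x -65.2 y 91.0 (ideal +-65, 95)
side near-low x -63.5 y 93.5 (ideal +-65, 95)
```

Alignment agrees within about 1–2 mm, so I'm lowering gently.

step_arm(commands="255 -0.8 0.7 -2 0;255 0 0 -2 0;255 0 0 -1.5 0;255 0 0 -1.5 0;255 0 0 -1 0;255 0 0 -1 0;255 0 0 -0.5 0;255 0 0 0 0", squeeze=20)

```text
time_s: 15.93
position: [616.8, -217.4, 94.9]
orientation: [[0.969, -0.247, -0.0], [-0.247, -0.969, 0.0], [-0.0, -0.0, -1.0]]
ft_force: [-0.5, -0.9, -2.9]
opening: 20.6
grasp_force: 18.8
```

step_arm(commands="255 0 0 -0.5 0;255 0 0 -0.5 0;255 0 0 -0.5 0;255 0 0 -0.5 0;255 0 0 -0.5 0;255 0 0 0 0;255 0 0 0 0;255 0 0 0 0")

```text
time_s: 16.6
position: [616.9, -217.4, 92.8]
orientation: [[0.969, -0.247, 0.0], [-0.247, -0.969, -0.0], [0.0, 0.0, -1.0]]
ft_force: [-0.8, 0.5, -1.3]
opening: 20.5
grasp_force: 19.1
```

step_arm(commands="255 0 0 -0.4 0;255 0 0 -0.4 0;255 0 0 -0.4 0;255 0 0 0 0;255 0 0 0 0;255 0 0 0 0;255 0 0 0 0;255 0 0 0 0")

```text
time_s: 17.27
position: [617.0, -217.5, 92.7]
orientation: [[0.969, -0.247, 0.0], [-0.247, -0.969, -0.0], [0.0, 0.0, -1.0]]
ft_force: [-4.8, 1.6, 6.1]
opening: 20.2
grasp_force: 20.1
```

Firm seat at exactly the stacking height (92.7). Releasing and withdrawing.

step_arm(commands="240 0 0 0.5 0;200 0 0 0 0;140 0 0 0 0;140 0 0 0 0;140 0 0 0 0;140 0 0 4 0;140 0 0 10 0;140 0 0 15 0")

```text
time_s: 17.93
position: [615.9, -216.9, 120.1]
orientation: [[0.969, -0.247, -0.002], [-0.247, -0.969, 0.001], [-0.003, -0.001, -1.0]]
ft_force: [-0.8, -0.3, 0.4]
opening: 41.5
grasp_force: 0.0
```

step_arm(commands="140 0 0 20 0;140 0 0 25 0;140 0 0 30 0;140 0 0 30 0;140 -20 10 20 0;140 -30 20 0 0;140 -30 25 0 0;140 -30 25 0 0")

```text
time_s: 18.6
position: [506.0, -137.0, 247.2]
orientation: [[0.969, -0.247, 0.002], [-0.247, -0.969, -0.001], [0.002, 0.0, -1.0]]
ft_force: [0.1, 0.4, 0.9]
opening: 41.5
grasp_force: 0.0
```

step_arm(commands="140 -30 25 0 0;140 -30 25 0 0;140 -30 25 0 0;140 -30 25 0 0;140 -30 25 0 0;140 -20 15 0 0;140 0 0 0 0;140 0 0 0 0")

```text
time_s: 19.27
position: [337.0, 2.8, 247.0]
orientation: [[0.969, -0.245, 0.004], [-0.245, -0.969, -0.001], [0.004, 0.001, -1.0]]
ft_force: [-0.4, -0.0, 0.0]
opening: 41.4
grasp_force: 0.0
```

```bash
python3 - <<'E'
from h import *
t=get_image('top');s=get_image('side')
f=lambda i,x,y,w,h,k:cv2.convertScaleAbs(cv2.resize(i[y:y+h,x:x+w,::-1],(w*k,h*k),interpolation=cv2.INTER_CUBIC),alpha=1.5)
cv2.imwrite('pics/g6.png',np.hstack([f(t,320,160,130,200,3),f(s,265,190,130,200,3)]))
E
```

```text
(no output)
```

View pics/g6.png

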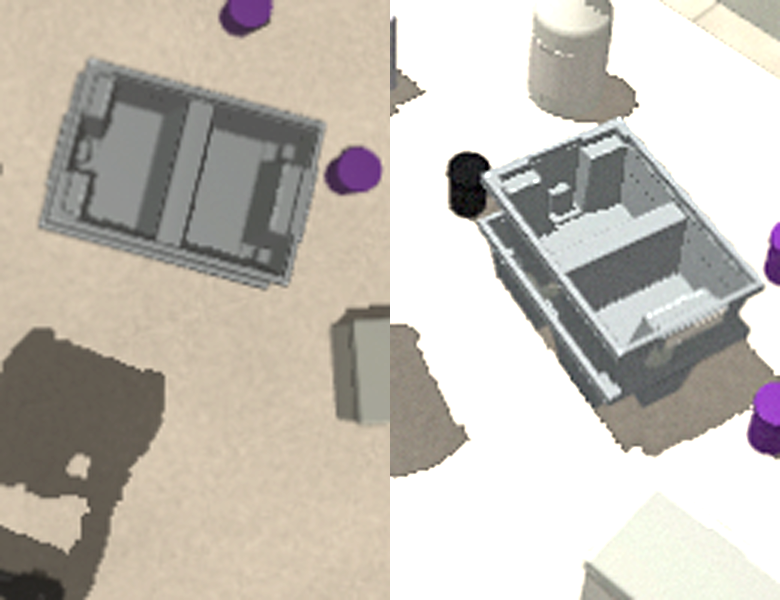

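Picture: the empty bin sits on the loaded bin, label end (two columns, ledge) now to the right (top crop (290,200)). Rims are parallel and evenly spaced, and the neighbours are unmoved. One numeric level check from these corners.

```bash
python3 - <<'E'
from h import *
P,g=tri(np.array([(93,57),(326,122),(290,288),(52,222)])/3+[320,160],np.array([(232,119),(374,288),(230,354),(94,178)])/3+[265,190])
print(P.round(0).tolist(),g.round(1));rect(P);print(get_state()['time_s'])
E
```

```text
[[698.0, -144.0, 122.0], [651.0, -325.0, 118.0], [524.0, -294.0, 127.0], [571.0, -114.0, 122.0]] [0.1 1.6 2.5 1.5]
centre [ 610.8 -219.2  122. ] Ly 186.6 Lx 130.6 yawY 75.37 tiltx -2.0 tilty -0.3
19.3667
```

```bash
python3 -c "
from bench import *
print(job_done())"
```

```text
the job is handed in; nothing more can be done
None
```

The empty bin is stacked level on the loaded bin, turned half a turn, about 60 mm above it by camera (58 expected), with the spare left on the stand; the job is handed in at 19.4 s, though I viewed 11 pictures, one over the limit of 10.

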